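# Press a round flask level in a sprung ring cradle

### The arm

A 6-joint arm with a two-finger parallel gripper is mounted at the origin on the work surface. World frame = base frame: x ahead of the robot, y to its left, z up, the work surface at z = 0. Lengths are in mm, angles in rad, forces in N, time in s.
With the tool pointing down it reaches from about 350 to 775 mm from the base axis. Payload 7.3 kg.
Tool frame: the origin (TCP) lies on the centre line of the jaws, within the pads' length; the fingertips stand finger_overhang ahead of it and the grasp point (between the pads) lies 8 mm behind it (finger_overhang is the distance from the TCP to the fingertips, in mm); z points along the fingers, y is the line along which they close (so a half turn about z gives the same grasp; the last joint's range is limited). The gripper opens to 92 mm and grips with 3 to 60 N. Pads are 19 mm wide; open, the fingers measure 130 mm over their backs; the gripper's body (75 mm by 190 mm) begins 47 mm behind the grasp point.
Start: joints at [1.059, 0.342, 1.524, -0, 1.275, -0.146], TCP at [187.777, 490.289, 237.741] pointing down, gripper open.
Joint ranges: [-2.53, 2.53], [-0.77, 2.02], [0.04, 2.7], [-1, 4.14], [0.28, 2.66], [-3.11, 3.11]. Speed limits (rad/s): [2.57, 2.57, 3.14, 3.14, 3.14, 3.14].

### API

Orientations are given as [roll, pitch, yaw] about the fixed x, y, z axes, in that order (R = Rz(yaw) Ry(pitch) Rx(roll)).
In Python, from plant import get_obs, capture, close_job, finger_overhang gives the robot as it stands.
- The arm moves only by the shell command python3 -m inch 'ROWS'. ROWS is JSON, one flat list of numbers, 7 for each row, row after row: the turn, a rotation vector about the tool's x, y, z scaled (see below), then the shift along the tool's x, y, z scaled (see below), then the closure, from -1 (fully open) to 1 (shut). In form: [ax, ay, az, tx, ty, tz, gripper, ax, ay, az, tx, ty, tz, gripper, ...]. A call has 1 to 10 rows; each row shifts and turns the commanded pose from where the row before left it, along the tool's axes as they then stand; what a row does not reach is not made up. The controller multiplies each number of a shift by 0.8 m and each number of a turn by 1.5 rad. A row lasts 1/12 s, in which the tool goes at most 41.7 mm and 7.16 degrees, less where a joint would pass 70% of its speed; a pose out of reach is approached as far as the arm can. A call with a number of a shift or a turn outside -1 to 1 is refused whole. A call with a gripper value outside its range is refused whole. The fingers move at their own pace and stop on an object; the grip force is fixed at half the most. Time passes only in rows, so rows that do not move let the fingers close. It gives the time, the measured TCP pose, the force, the opening and the grip force at its end, in the units of the state.
- get_obs(): the state, without advancing time (a new reading comes with each control period).
- capture(name): name is "scene" or "top" or "wrist"; returns a dict with "image" (480x640x3 uint8, red, green, blue), "mtx" (3x3 intrinsics, pixels), "pose" (4x4, takes a point from camera to world coordinates). Camera axes: x right, y up, looking along -z (the intrinsics and any distortion apply to the point x, -y, -z); pixel columns grow to the right and rows downward; lengths in mm; the calibration is good to about 2 mm. A picture is of the moment at which its call begins. There is no depth.
- close_job(): hands the job in; it is judged then, once.
The state is a dict: "time": time; "joint_positions": joint angles; "dq": joint speeds; "tau": joint torques, N m; "tool_pos": TCP position; "tcp_rot": TCP orientation; "contact_force": force on the tool from outside, world axes, zero at the start; "moment": the same for the moment, N m; "grip_width": finger opening in mm; "finger_force": force on a finger pad.
Only numpy, scipy, OpenCV 4.12 (cv2) and the standard library are available. Lean on these libraries where they do the work, as an engineer would, in place of code of your own. Each camera call takes 0.05 s, during which the arm holds its last target. There are 200 camera calls.

### The job

Stand the steel height square on the bench with its flat blade side flush against the front face of the cradle's base (the face towards the robot), about midway along it, and let go of it. Then lift the stoppered round flask out of its cork ring, set it upright in the sprung ring of the cradle and press it down until the ring's upper face is level with the top of the square's blade. Finish while still gripping the flask and holding it pressed at that level, so that the clamp can be set; leave the other things on the bench where they stand.

Things in the scene. Friction and masses are not known exactly. Their poses are not given: they have to be found in the camera images.
- cradle: The sprung cradle, fixed to the bench: an aluminium base block 120 x 120 x 22 mm high, four upright 6 mm steel guide posts (43 mm from the axis, tops 86 mm above the bench) and a flat steel ring on coil springs above the base. Origin on the bench under the middle of the base, z up along the ring's axis; its front face, towards the robot, is the plane x = -60 mm of its frame.
- ring (a joint): How far the cradle's ring is pressed down, in m: 0 = up, at rest; 0.024 = bottomed. Level with the top of the square's blade at 0.014. The springs are preloaded: the ring stays up until about 4.5 N rests on it (more than the flask's weight), then needs 0.7 N more per mm, about 14 N in all at the level, the flask's 2 to 3 N included.
- ring_top (a point): Centre of the hole in the ring, at the ring's upper face: 76 mm above the bench at rest. The ring is 104 mm across, 10 mm thick, its hole 56 mm across; the flask's ball rests on the hole's upper edge, its lowest point 12 mm below the ring's upper face.
- square: The loose steel height square, 0.33 kg: a foot 34 (x) x 70 (y) x 12 mm high, with one upright blade 14 mm thick (x) and 34 mm wide (y) on it, top 62 mm above the underside. Origin under the middle of the foot, z up. Its flat side is at x = +17 mm, where foot and blade end in one plane: that side goes flush against the cradle's base. The blade spans x = +3 to +17 mm; grip it across its 34 mm width (along y) above the base's height, so that no finger comes between the two.
- square_left (a point): On the square's flat side, 6 mm above its underside, at y = +33 mm: one end of the foot.
- square_right (a point): On the square's flat side, 6 mm above its underside, at y = -33 mm: the other end of the foot.
- blade_top (a point): Middle of the top of the square's blade, 62 mm above the square's underside.
- flask: The round-bottomed amber glass flask, about 0.22 kg, standing in the larger cork ring: a ball 76 mm across, above it a straight neck 28 mm across from 76 to 118 mm above the flask's lowest point (grip it here), a lip 34 mm across to 122 mm, a black stopper 30 mm across to 136 mm. Origin at its lowest point, z up along the neck.
- cork_ring: The loose cork ring that the flask stands in, 90 mm across, 25 mm high, hole 54 mm; origin under its middle. The flask's lowest point is about 14 mm above the bench here.
- conical: Bystander: green glass conical flask, 68 mm across, 97 mm high; origin under its middle.
- beaker: Bystander: open glass beaker, 64 mm across, 75 mm high; origin under its middle.
- bottle: Bystander: amber reagent bottle, 60 mm across, 140 mm high; origin under its middle.
- jar: Bystander: white jar, 60 mm across, 75 mm high; origin under its middle.
- spare_ring: Bystander: smaller, empty cork ring, 72 mm across, 20 mm high; origin under its middle.
- wrench: Bystander: small wrench lying flat, 150 mm long; origin under its middle, x along it.
- weight: Bystander: brass knob weight, 34 mm across, 46 mm high; origin under its middle.
Mind the look-alikes: they are no part of the job. What is shaped like the flask but blue is not meant.

How it is judged:
By the outcome, as a careful person would: the job done as asked, in the order asked, and still so for the second after the job is handed in, while the arm keeps its last pose, push and grip.
It also fails if it takes over 64 s, if anything falls off the work surface, if the arm or the gripper's body presses on something with over 40 N, if the wrist force passes 120 N, or if a joint passes its speed limit or range.

## Working session

There is one attempt and no reset: what is moved stays moved. The work goes in short steps, Python scripts to look and compute and a shell command to move; the robot and the scene stay as the last step left them, time stands still between calls to the robot, and variables do not carry over. Pictures are saved under pics/ and viewed, at most 10 in all, crops included, and the job is handed in when it is done.

```bash
mkdir -p pics; ls
cat > h.py <<'E'
import numpy as np,cv2
from plant import get_obs,capture,close_job,finger_overhang
def snap(n,f):
    c=capture(n); cv2.imwrite('pics/'+f,c['image'][:,:,::-1]); np.savez('pics/'+f[:-4]+'.npz',**c); return c
def ray(c,u,v):
    K=np.array(c['mtx']);P=np.array(c['pose'])
    d=np.linalg.inv(K)@[u,v,1]; d=P[:3,:3]@[d[0],-d[1],-d[2]]
    return P[:3,3],d
def onz(c,u,v,z):
    o,d=ray(c,u,v); return o+d*(z-o[2])/d[2]
def proj(c,p):
    K=np.array(c['mtx']);P=np.array(c['pose'])
    q=P[:3,:3].T@(np.array(p)-P[:3,3]); q=K@[q[0],-q[1],-q[2]]; return q[:2]/q[2]
E
python3 - <<'E'
from h import *
o=get_obs();print(o,finger_overhang)
for n in('top','scene'):
    c=snap(n,n+'0.png');print(c.keys(),np.round(c['mtx'],1),np.round(c['pose'],3))
E
```

```text
pics
{'time': 0.0, 'joint_positions': array([ 1.05903255e+00,  3.42708817e-01,  1.52503913e+00, -1.80666564e-07,
        1.27541416e+00, -1.46019311e-01]), 'dq': array([ 0.00119663, -0.00066773,  0.00148416, -0.00097467,  0.00074224,
       -0.00046207]), 'tau': array([ 5.98592960e-04, -4.31237626e+01, -2.44218528e+01,  7.18666683e-02,
        5.61051350e-02, -1.68598258e-04]), 'tool_pos': array([187.55130169, 489.92204264, 237.04446035]), 'tcp_rot': array([-3.14003987e+00, -2.28187219e-04,  2.77584806e+00]), 'contact_force': array([ 0.02024708,  0.41210279, -0.00392425]), 'moment': array([-0.022027  , -0.01431562,  0.0126853 ]), 'finger_force': 0.0, 'grip_width': 91.69636391693574} 11.0
dict_keys(['image', 'mtx', 'pose']) [[456.9   0.  325.1]
 [  0.  456.9 236.7]
 [  0.    0.    1. ]] [[ 2.300000e-02  9.800000e-01 -1.960000e-01  2.999240e+02]
 [-1.000000e+00  2.400000e-02  3.000000e-03  5.249000e+00]
 [ 7.000000e-03  1.950000e-01  9.810000e-01  1.236094e+03]
 [ 0.000000e+00  0.000000e+00  0.000000e+00  1.000000e+00]]
dict_keys(['image', 'mtx', 'pose']) [[582.3   0.  318.6]
 [  0.  582.3 244.9]
 [  0.    0.    1. ]] [[ 4.670000e-01 -5.260000e-01  7.110000e-01  1.513864e+03]
 [ 8.840000e-01  2.780000e-01 -3.750000e-01 -4.922930e+02]
 [-1.000000e-03  8.030000e-01  5.950000e-01  8.550370e+02]
 [ 0.000000e+00  0.000000e+00  0.000000e+00  1.000000e+00]]
```

View pics/top0.png

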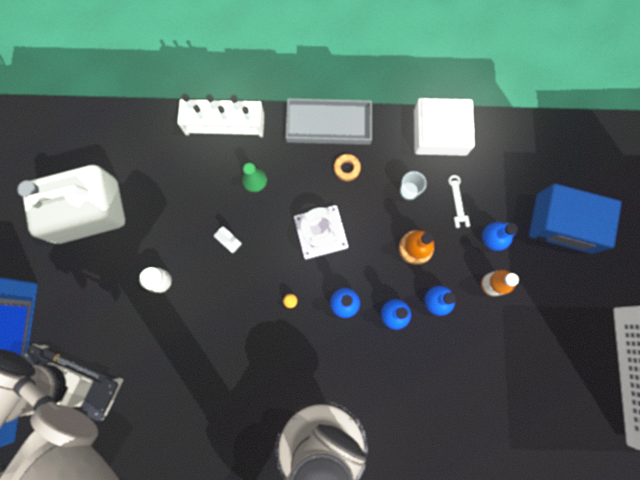

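View pics/scene0.png

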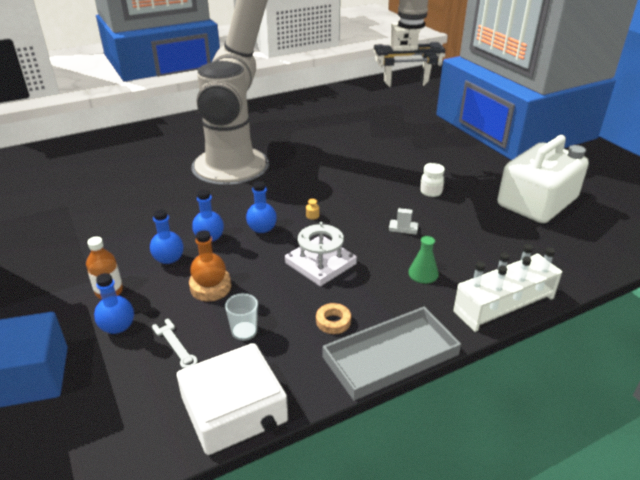

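The top view shows the cradle at about (320,232), the square at (228,239), the amber flask with its black stopper at (416,246), and the blue look-alikes around it. I'll enlarge the working areas.

Run:
```python
from h import *
c=dict(np.load('pics/top0.npz'));im=c['image'][:,:,::-1]
a=cv2.resize(im[210:270,200:280],(400,300),interpolation=cv2.INTER_CUBIC)
b=cv2.resize(im[200:265,285:355],(400,371),interpolation=cv2.INTER_CUBIC)[:300]
s=dict(np.load('pics/scene0.npz'))['image'][:,:,::-1]
d=cv2.resize(s[200:245,380:440],(400,300),interpolation=cv2.INTER_CUBIC)
e=cv2.resize(s[225:300,180:280],(400,300),interpolation=cv2.INTER_CUBIC)
e=cv2.resize(s[215:290,275:375],(400,300),interpolation=cv2.INTER_CUBIC)
cv2.imwrite('pics/crop1.png',np.vstack([np.hstack([a,b]),np.hstack([d,e])]))
g=cv2.cvtColor(im,cv2.COLOR_BGR2GRAY)
for nm,(u0,v0,u1,v1) in dict(sq=(205,215,255,265),cr=(285,195,360,268)).items():
    m=(g[v0:v1,u0:u1]>110).astype('uint8')
    cs,_=cv2.findContours(m,0,1);k=max(cs,key=cv2.contourArea)+[u0,v0]
    r=cv2.minAreaRect(k);print(nm,r,cv2.contourArea(k))
    for p in cv2.boxPoints(r): print(p,[np.round(onz(c,*p,z)[:2],1) for z in (0,12,22)])
# flask: stopper dark, orange ball
hsv=cv2.cvtColor(im,cv2.COLOR_BGR2HSV)
m=cv2.inRange(hsv,(5,120,60),(22,255,255))[220:275,390:445]
cs,_=cv2.findContours(m,0,1);k=max(cs,key=cv2.contourArea)+[390,220]
print('fl',cv2.minEnclosingCircle(k),cv2.boundingRect(k))
# tilted-edge refinement of the square
for n,uv,z in(('stop',(427,238),150),('ball',(416,247),52)):print(n,onz(c,*uv,z))
```

```text
sq ((227.23562622070312, 239.36166381835938), (27.741466522216797, 14.969923973083496), 42.87890625) 379.0
[211.97809 235.40823] [array([542.3, 313.7]), array([539.9, 310.7]), array([538. , 308.2])]
[222.1644  224.43839] [array([574. , 287.8]), array([571.3, 285. ]), array([569.1, 282.7])]
[242.49316 243.3151 ] [array([522.3, 228.4]), array([520.1, 226.3]), array([518.3, 224.5])]
[232.30685 254.28494] [array([491.1, 254.4]), array([489.3, 252. ]), array([487.7, 250. ])]
cr ((320.3858337402344, 230.81239318847656), (48.296730041503906, 46.8663330078125), 75.3791275024414) 2084.0
[291.6159  213.36105] [array([610.4,  96.8]), array([607.4,  95.9]), array([604.9,  95.2])]
[336.9646  201.53098] [array([647.7, -28.9]), array([644.4, -28.6]), array([641.6, -28.3])]
[349.15576 248.26373] [array([515.7, -64.8]), array([513.6, -64.1]), array([511.9, -63.6])]
[303.80707 260.0938 ] [array([479.9,  58.6]), array([478.1,  58.1]), array([476.7,  57.6])]
fl ((416.560302734375, 246.26382446289062), 17.953462600708008) (399, 230, 36, 34)
stop [ 519.48063443 -244.91892162  150.        ]
ball [ 514.38110869 -237.97930986   52.        ]
```

View pics/crop1.png

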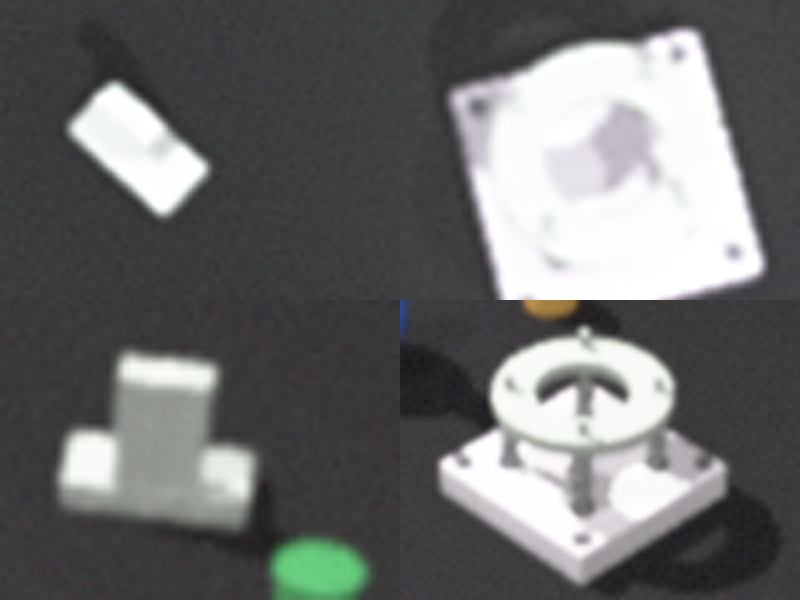

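The crop shows the square's flat side facing the scene camera, so its yaw is about −40°. The cradle's yaw is about +16°. Next I'll move over the square.

```bash
cat >> h.py <<'E'
from scipy.spatial.transform import Rotation as Ro
def plan(p,yaw_deg):
    o=get_obs();R=Ro.from_euler('xyz',o['tcp_rot']).as_matrix()
    t=R.T@(np.array(p)-o['tool_pos'])/800
    T=Ro.from_euler('xyz',[np.pi,0,np.radians(yaw_deg)]).as_matrix()
    w=Ro.from_matrix(R.T@T).as_rotvec()/1.5
    T2=T.T@(np.array(p)-o['tool_pos'])/800
    print('shift first',np.round(t,4),'turn',np.round(w,4),'| turn first shift',np.round(T2,4),'rows',np.ceil(np.linalg.norm(t)/.052),np.ceil(np.linalg.norm(w)/.083),'at',np.round(o['tool_pos'],1),np.round(o['tcp_rot'],3))
E
python3 -m inch '[0,0,0,-0.05,-0.011,0,-1, 0,0,0,-0.05,-0.011,0,-1, 0,0,0,-0.05,-0.011,0,-1, 0,0,0,-0.05,-0.011,0,-1, 0,0,0,-0.05,-0.011,0,-1, 0,0,0,-0.05,-0.011,0,-1, 0,0,0,-0.05,-0.011,0,-1, 0,0,0,-0.05,-0.011,0,-1, 0,0,0,-0.05,-0.011,0,-1, 0,0,0,-0.05,-0.011,0,-1]'
python3 -m inch '[0,0,0.076,0,0,0,-1, 0,0,0.076,0,0,0,-1, 0,0,0.076,0,0,0,-1, 0,0,0,0,0,0,-1, 0,0,0,0,0,0,-1]'
python3 - <<'E'
from h import *
c=snap('wrist','w1.png');print(np.round(c['mtx'],1),np.round(c['pose'],3))
plan((538,262,237),139.5)
E
```

```text
time: 0.93
tool_pos: [531.1, 263.5, 237.4]
tcp_rot: [-3.141, -0.001, 2.776]
contact_force: [1.2, 0.5, 0.5]
grip_width: 91.8
finger_force: 0.0
time: 1.35
tool_pos: [529.7, 264.9, 237.3]
tcp_rot: [-3.141, -0.0, 2.437]
contact_force: [-0.1, 0.5, 0.4]
grip_width: 91.7
finger_force: 0.0
[[427.6   0.  315.1]
 [  0.  427.6 238.3]
 [  0.    0.    1. ]] [[ 6.48000e-01 -7.27000e-01 -2.26000e-01  4.68350e+02]
 [ 7.62000e-01  6.18000e-01  1.94000e-01  3.18364e+02]
 [-2.00000e-03 -2.98000e-01  9.55000e-01  3.85122e+02]
 [ 0.00000e+00  0.00000e+00  0.00000e+00  1.00000e+00]]
shift first [-0.0104  0.0038  0.0006] turn [-0.0003 -0.0002  0.0019] | turn first shift [-0.0104  0.0039  0.0006] rows 1.0 1.0 at [529.6 265.1 237.5] [-3.141 -0.     2.438]
```

View pics/w1.png

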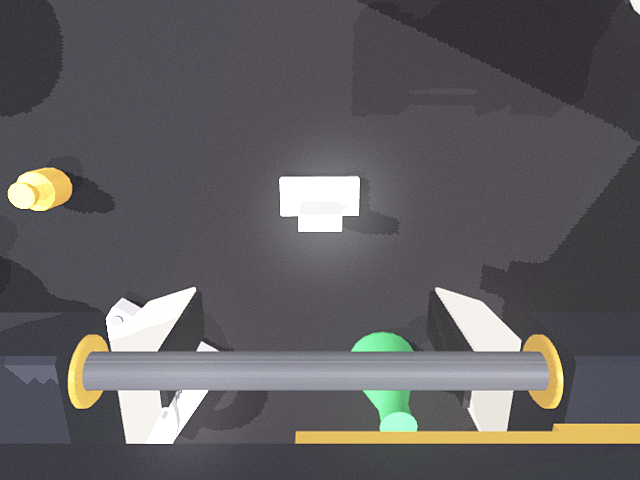

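The wrist view shows the square almost axis-aligned: foot columns 279–359, row 177 at the rear edge, and the blade's lower edge at row 232 over columns 298–342.

Run:
```python
from h import *
c=dict(np.load('pics/w1.npz'));g=cv2.cvtColor(c['image'],cv2.COLOR_RGB2GRAY)
m=(g>170).astype('uint8');sub=m[165:245,265:375]
for v in(172,176,177,178,185,195,205,212,218,225,230,232,234):
    x=np.where(m[v,265:375])[0]+265; print(v,(x.min(),x.max()) if len(x) else None)
for u in(285,300,320,340,355):
    y=np.where(m[165:245,u])[0]+165; print(u,y.min(),y.max())
for u,v,z in((279.5,177,12),(359.5,177,12),(298,232.5,62),(342.5,232.5,62),(280,216,12),(360,216,12)):print(u,v,z,np.round(onz(c,u,v,z),1))
```

```text
172 None
176 (np.int64(313), np.int64(357))
177 (np.int64(280), np.int64(358))
178 (np.int64(280), np.int64(359))
185 (np.int64(279), np.int64(359))
195 (np.int64(280), np.int64(359))
205 (np.int64(280), np.int64(358))
212 (np.int64(280), np.int64(358))
218 (np.int64(298), np.int64(341))
225 (np.int64(298), np.int64(341))
230 (np.int64(298), np.int64(341))
232 None
234 None
285 177 216
300 177 231
320 176 231
340 176 231
355 176 215
279.5 177 12 [493.6 255.2  12. ]
359.5 177 12 [539.  308.5  12. ]
298 232.5 62 [532.4 245.5  62. ]
342.5 232.5 62 [555.1 272.3  62. ]
280 216 12 [520.1 232.1  12. ]
360 216 12 [566.7 286.9  12. ]
```

```bash
python3 -m inch '[0,0,0,-0.0087,0.0056,0.03,-1, 0,0,0,0,0,0.045,-1, 0,0,0,0,0,0.045,-1, 0,0,0,0,0,0.045,-1, 0,0,0,0,0,0.045,-1, 0,0,0,0,0,0.037,-1, 0,0,0,0,0,0,-1, 0,0,0,0,0,0,-1]'
python3 -m inch '[0,0,0,0,0,0,1, 0,0,0,0,0,0,1, 0,0,0,0,0,0,1, 0,0,0,0,0,0,1, 0,0,0,0,0,0,1, 0,0,0,0,0,0,1, 0,0,0,0,0,0,1, 0,0,0,0,0,0,1, 0,0,0,0,0,0,1, 0,0,0,0,0,0,1]'
```

```text
time: 2.07
tool_pos: [537.2, 263.9, 39.3]
tcp_rot: [-3.139, -0.002, 2.436]
contact_force: [-0.4, -0.0, 0.1]
grip_width: 92.1
finger_force: 0.0
time: 2.9
tool_pos: [537.9, 263.8, 40.1]
tcp_rot: [-3.141, -0.0, 2.434]
contact_force: [-0.7, -1.3, 1.2]
grip_width: 33.9
finger_force: 30.0
```

```bash
python3 -m inch '[0,0,0,0,0,-0.02,1, 0,0,0,0,0,-0.05,1, 0,0,0,0,0,-0.055,1, 0,0,0,-0.0135,-0.049,0,1, 0,0,0,-0.0135,-0.049,0,1, 0,0,0,-0.0135,-0.049,0,1, 0,0,0,-0.0135,-0.049,0,1, 0,0,0,-0.0135,-0.049,0,1, 0,0,0,-0.0135,-0.049,0,1, 0,0,0,-0.0135,-0.049,0,1]'
python3 -m inch '[0,0,0,-0.0135,-0.049,0,1, 0,0,-0.0825,0,0,0,1, 0,0,-0.0825,0,0,0,1, 0,0,-0.0825,0,0,0,1, 0,0,-0.0825,0,0,0,1, 0,0,-0.0825,0,0,0,1, 0,0,-0.0825,0,0,0,1, 0,0,-0.0825,0,0,0,1, 0,0,-0.0825,0,0,0,1, 0,0,0,0,0,0,1]'
python3 -m inch '[0,0,0,0,0,0,1,0,0,0,0,0,0,1]'
python3 - <<'E'
from h import *
c=snap('wrist','w2.png');t=snap('top','t2.png');snap('scene','s2.png')
plan((400,-31,140),196.2)
for cx in((558.8,15.2),):
  y=np.radians(16.2);R=np.array([[np.cos(y),-np.sin(y)],[np.sin(y),np.cos(y)]])
  for p in((-60,-60),(-60,60),(60,60),(60,-60)):
    q=R@p+cx;print(p,proj(c,[*q,22]).round(1),proj(t,[*q,22]).round(1))
im=np.hstack([c['image'],cv2.resize(t['image'][190:270,280:360],(480,480),interpolation=2)])[:,:,::-1]
cv2.imwrite('pics/m2.png',cv2.resize(im,(800,343)))
E
```

```text
time: 3.73
tool_pos: [415.5, 5.1, 137.5]
tcp_rot: [-3.141, -0.001, 2.434]
contact_force: [0.9, -1.3, -3.6]
grip_width: 34.0
finger_force: 30.0
time: 4.57
tool_pos: [399.4, -30.4, 137.5]
tcp_rot: [3.141, -0.001, -2.855]
contact_force: [-0.2, -0.2, -3.2]
grip_width: 33.9
finger_force: 30.0
time: 4.73
tool_pos: [399.6, -30.5, 137.6]
tcp_rot: [3.141, -0.0, -2.863]
contact_force: [0.3, 0.7, -3.5]
grip_width: 33.8
finger_force: 30.0
shift first [-0.0002 -0.0007 -0.0029] turn [ 0.0001 -0.0001 -0.0015] | turn first shift [-0.0002 -0.0007 -0.0029] rows 1.0 1.0 at [399.7 -30.5 137.7] [ 3.141 -0.    -2.861]
(-60, -60) [230.3 377.1] [347.6 246. ]
(-60, 60) [397.6 376.4] [304.5 257.2]
(60, 60) [389.7 505.2] [293.6 215.3]
(60, -60) [239.8 505.7] [336.  204.5]
```

View pics/m2.png

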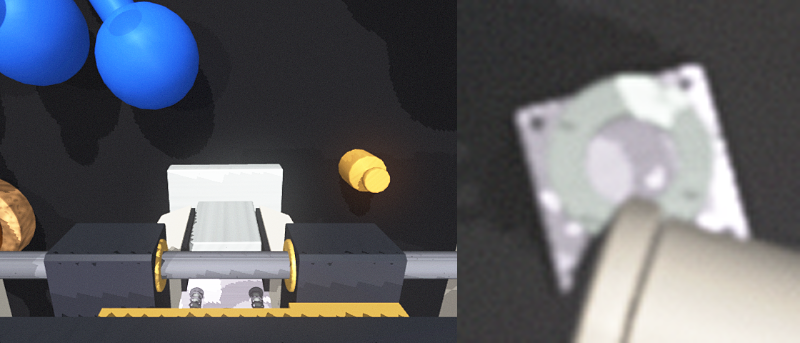

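```bash
cat > fit.py <<'E'
from h import *
from scipy.ndimage import map_coordinates,gaussian_filter
y=np.radians(16.2);R=np.array([[np.cos(y),-np.sin(y)],[np.sin(y),np.cos(y)]]);C=np.array((558.8,15.2))
def edge(c,a,b,n,name,lo,hi,z=22):
    g=gaussian_filter(cv2.cvtColor(c['image'],cv2.COLOR_RGB2GRAY).astype(float),.6)
    P=[]
    s=np.arange(-7,7.01,.2)
    for k in np.linspace(lo,hi,25):
        p=np.array(a)*(1-k)+np.array(b)*k
        uv=np.array([proj(c,[*(R@(p+np.array(n)*t)+C),z]) for t in s])
        v=map_coordinates(g,[uv[:,1],uv[:,0]],order=1)
        d=-np.gradient(v); i=d.argmax(); P.append((k*120-60,s[i]))
    P=np.array(P);med=np.median(P[:,1]);P=P[abs(P[:,1]-med)<2.5]
    f=np.polyfit(P[:,0],P[:,1],1);r=P[:,1]-np.polyval(f,P[:,0])
    print(name,z,'offset mid mm',np.polyval(f,0).round(2),'slope deg',np.degrees(f[0]).round(2),'n',len(P),'rms',r.std().round(2))
E
python3 - <<'E'
from fit import *
t=dict(np.load('pics/top0.npz'));s=dict(np.load('pics/scene0.npz'))
for c,nm in((t,'top'),(s,'scene')):
  for z in (22,0):
    edge(c,(-60,60),(60,60),(0,1),nm+' left(y+) along x',.1,.9,z)
    edge(c,(-60,-60),(60,-60),(0,-1),nm+' right(y-) along x',.1,.9,z)
    edge(c,(-60,-60),(-60,60),(-1,0),nm+' front along y',.1,.9,z)
    edge(c,(60,-60),(60,60),(1,0),nm+' back along y',.05,.95,z)
E
```

```text
top left(y+) along x 22 offset mid mm 1.7 slope deg -0.09 n 25 rms 0.7
top right(y-) along x 22 offset mid mm 2.0 slope deg -0.22 n 25 rms 0.55
top front along y 22 offset mid mm 5.31 slope deg 0.19 n 25 rms 0.68
top back along y 22 offset mid mm 0.63 slope deg -0.16 n 16 rms 1.12
top left(y+) along x 0 offset mid mm 1.62 slope deg -0.5 n 25 rms 0.72
top right(y-) along x 0 offset mid mm 4.13 slope deg -0.28 n 25 rms 0.6
top front along y 0 offset mid mm 1.94 slope deg 0.46 n 25 rms 0.63
top back along y 0 offset mid mm 6.22 slope deg 0.03 n 25 rms 0.89
scene left(y+) along x 22 offset mid mm 1.2 slope deg 0.06 n 17 rms 1.05
scene right(y-) along x 22 offset mid mm 2.15 slope deg -0.41 n 24 rms 0.75
scene front along y 22 offset mid mm 1.35 slope deg -0.25 n 18 rms 1.12
scene back along y 22 offset mid mm 0.59 slope deg 0.5 n 23 rms 0.84
scene left(y+) along x 0 offset mid mm 1.13 slope deg -1.68 n 6 rms 0.57
scene right(y-) along x 0 offset mid mm -1.53 slope deg 0.41 n 25 rms 0.7
scene front along y 0 offset mid mm 4.22 slope deg -0.11 n 10 rms 1.42
scene back along y 0 offset mid mm -1.0 slope deg 0.08 n 25 rms 0.76
```

```bash
python3 -m inch '[0,0,-0.003,-0.0455,-0.0007,0,1, 0,0,0,-0.046,-0.0007,0,1, 0,0,0,0,0,0.04,1, 0,0,0,0,0,0.04,1, 0,0,0,0,0,0.03,1, 0,0,0,0,0,0.009,1,0,0,0,0,0,0,1,0,0,0,0,0,0,1]'
python3 - <<'E'
from h import *
plan((494.2,-4,40.2),196.3);print(get_obs()['contact_force'])
E
```

```text
time: 5.55
tool_pos: [470.7, -11.1, 42.9]
tcp_rot: [-3.142, 0.0, -2.855]
contact_force: [0.3, 0.2, -2.9]
grip_width: 33.7
finger_force: 30.0
shift first [-0.0307  0.0002  0.0034] turn [-0.      0.0002  0.0011] | turn first shift [-0.0307  0.0003  0.0033] rows 1.0 1.0 at [470.7 -11.1  42.9] [-3.142  0.    -2.855]
[ 0.28324742  0.18455609 -2.87732313]
```

```bash
python3 -m inch '[0,0,0,-0.012,0,0.0022,1, 0,0,0,-0.012,0,0,1, 0,0,0,0,0,0.0008,1, 0,0,0,0,0,0,1,0,0,0,0,0,0,1]'
python3 -m inch '[0,0,0,-0.002,0,0,1, 0,0,0,-0.002,0,0,1,0,0,0,0,0,0,1,0,0,0,0,0,0,1]'
```

```text
time: 5.97
tool_pos: [488.8, -5.6, 40.5]
tcp_rot: [-3.141, 0.0, -2.855]
contact_force: [-0.1, -0.2, -3.6]
grip_width: 34.1
finger_force: 30.0
time: 6.3
tool_pos: [491.9, -4.7, 40.2]
tcp_rot: [3.142, 0.0, -2.855]
contact_force: [0.4, -0.0, -3.7]
grip_width: 33.6
finger_force: 30.0
```

```bash
for i in 1 ; do python3 -m inch '[0,0,0,-0.0013,0,0,1, 0,0,0,-0.0013,0,0,1,0,0,0,0,0,0,1]'; done
python3 -m inch '[0,0,0,-0.0013,0,0,1, 0,0,0,0,0,0,1]'
python3 -m inch '[0,0,0,-0.0013,0,0,1, 0,0,0,0,0,0,1]'
```

```text
time: 6.55
tool_pos: [492.5, -4.3, 39.9]
tcp_rot: [3.141, -0.003, -2.855]
contact_force: [-3.4, -2.5, -0.8]
grip_width: 34.1
finger_force: 30.0
time: 6.72
tool_pos: [492.6, -4.2, 39.8]
tcp_rot: [3.14, -0.005, -2.855]
contact_force: [-6.3, -3.7, 0.7]
grip_width: 33.8
finger_force: 30.0
time: 6.88
tool_pos: [492.7, -4.1, 39.7]
tcp_rot: [3.14, -0.007, -2.855]
contact_force: [-8.4, -5.2, 3.1]
grip_width: 33.6
finger_force: 30.0
```

```bash
python3 -m inch '[0,0,0,0.002,0,0.0004,1, 0,0,0,0,0,0.0006,1,0,0,0,0,0,0,1,0,0,0,0,0,0,1]'
python3 - <<'E'
from h import *
print(get_obs()['moment']);s=snap('scene','s3.png');w=snap('wrist','w3.png')
a=cv2.resize(s['image'][200:300,270:390],(400,333),interpolation=2);b=cv2.resize(w['image'],(444,333))
cv2.imwrite('pics/m3.png',cv2.resize(np.hstack([a,b])[:,:,::-1],(800,316)))
E
```

```text
time: 7.22
tool_pos: [492.6, -4.2, 39.6]
tcp_rot: [3.141, -0.004, -2.855]
contact_force: [-7.4, -2.4, 5.5]
grip_width: 33.9
finger_force: 30.0
[-0.37320634  1.43475644 -0.16273939]
```

View pics/m3.png

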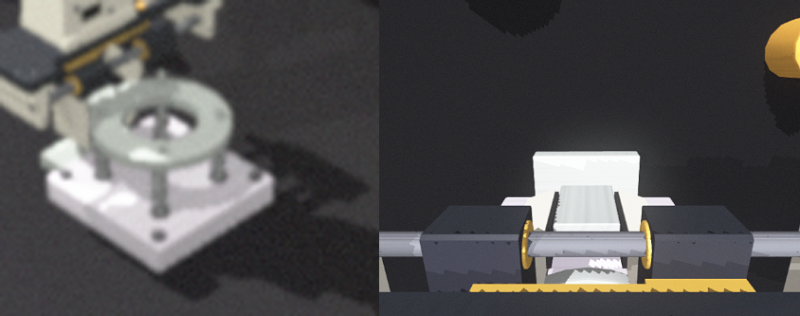

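The square is against the base's front face and level. I'll release it and retreat upward.

```bash
python3 -m inch '[0,0,0,0.001,0,0,-1, 0,0,0,0,0,0,-1, 0,0,0,0,0,0,-1, 0,0,0,0,0,0,-1, 0,0,0,0,0,0,-1, 0,0,0,0,0,0,-1, 0,0,0,0,0,0,-1]'
python3 -m inch '[0,0,0,0,0,-0.02,-1, 0,0,0,0,0,-0.05,-1, 0,0,0,0,0,-0.05,-1, 0,0,0,0,0,-0.05,-1, 0,0,0,0,0,-0.05,-1, 0,0,0,0,0,-0.03,-1,0,0,0,0,0,0,-1,0,0,0,0,0,0,-1]'
python3 - <<'E'
from h import *
w=snap('wrist','w4.png');print(np.round(w['pose'],3))
cv2.imwrite('pics/m4.png',w['image'][:,:,::-1])
E
```

```text
time: 7.9
tool_pos: [493.7, -4.2, 39.4]
tcp_rot: [3.142, 0.0, -2.855]
contact_force: [-0.4, -0.3, 0.1]
grip_width: 75.8
finger_force: 0.0
time: 8.57
tool_pos: [494.1, -4.3, 240.7]
tcp_rot: [-3.14, 0.003, -2.855]
contact_force: [0.3, -0.2, -0.1]
grip_width: 92.0
finger_force: 0.0
[[-2.82000e-01 -9.15000e-01 -2.89000e-01  4.16179e+02]
 [ 9.59000e-01 -2.70000e-01 -8.30000e-02 -2.60950e+01]
 [-2.00000e-03 -3.00000e-01  9.54000e-01  3.88144e+02]
 [ 0.00000e+00  0.00000e+00  0.00000e+00  1.00000e+00]]
```

View pics/m4.png

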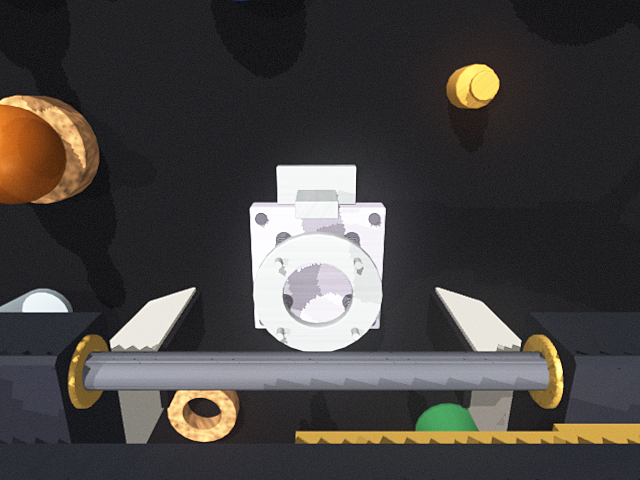

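The wrist view shows the square flush with the base and centred: foot columns 277–356, base columns 250–385. The ring's hole is centred near (318,294). Next is the flask.

```bash
python3 -m inch '[0,0,0,0.0043,-0.0483,-0.0042,-1, 0,0,0,0.0043,-0.0483,-0.0042,-1, 0,0,0,0.0043,-0.0483,-0.0042,-1, 0,0,0,0.0043,-0.0483,-0.0042,-1, 0,0,0,0.0043,-0.0483,-0.0042,-1, 0,0,0,0.0043,-0.0483,-0.0042,-1, 0,0,0,0,0,0,-1, 0,0,0,0,0,0,-1]'
python3 - <<'E'
from h import *
c=dict(np.load('pics/w4.npz'))
print('pred ring',proj(c,(558.5,14.8,76)),'hole pix->',onz(c,317.5,294,76),onz(c,317.5,293,76))
for r in(28,52):
  for a in(0,90,180,270):
    p=(558.5+r*np.cos(np.radians(16.3+a)),14.8+r*np.sin(np.radians(16.3+a)),76);print(r,a,proj(c,p).round(1))
y=np.radians(16.3)
for p in((-60,-60),(-60,60)):
  q=(558.5+p[0]*np.cos(y)-p[1]*np.sin(y),14.8+p[0]*np.sin(y)+p[1]*np.cos(y),22);print('front corner',proj(c,q).round(1))
w=snap('wrist','w5.png');print('pred flask top',proj(w,(515,-239,150)),proj(w,(515,-239,52)))
E
```

```text
time: 9.28
tool_pos: [538.6, -233.9, 256.7]
tcp_rot: [3.138, -0.003, -2.858]
contact_force: [0.3, 0.2, -0.4]
grip_width: 92.1
finger_force: 0.0
pred ring [314.64654516 297.61353275] hole pix-> [554.82144677  16.0920911   76.        ] [553.98547108  15.84443023  76.        ]
28 0 [314.6 328.8]
28 90 [349.6 297.7]
28 180 [314.7 264.9]
28 270 [279.7 297.5]
52 0 [314.6 354.3]
52 90 [379.6 297.8]
52 180 [314.8 235.5]
52 270 [249.7 297.5]
front corner [246.7 208.6]
front corner [383.2 208.9]
pred flask top [316.10962229 202.82803467] [315.50027866 177.30326267]
```

View pics/w5.png

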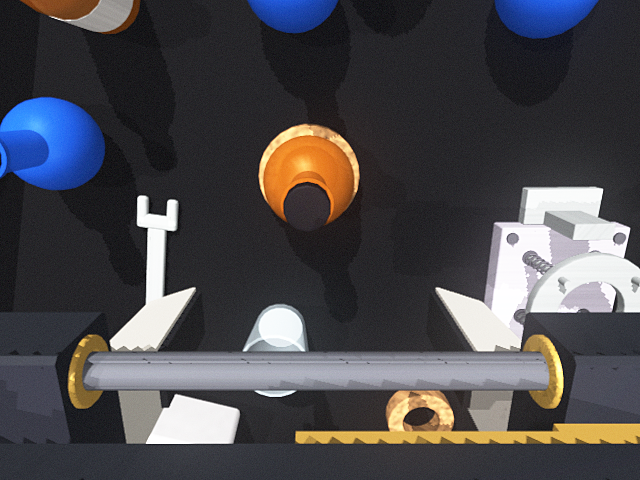

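The wrist view shows the flask's black stopper centred near (307,206) and the cork ring over columns 259–359. I'll use the released square as a reference to calibrate the wrist camera offset.

Run:
```python
from h import *
c=dict(np.load('pics/w4.npz'));w=dict(np.load('pics/w5.npz'))
y=np.radians(16.3);e=lambda r,a:np.array([r*np.cos(y)-a*np.sin(y),r*np.sin(y)+a*np.cos(y)])
for a in(-17,17):
  for r in(-7,7): print('blade corner',r,a,proj(c,[*(np.array([492.6,-4.2])+e(r,a)),62]).round(1))
g=cv2.cvtColor(c['image'],cv2.COLOR_RGB2GRAY)
print('row profile col 316',[(v,int(g[v,316])) for v in range(184,224,1)])
print('row207',[(u,int(g[207,u])) for u in list(range(290,300))+list(range(333,343))])
h=cv2.cvtColor(w['image'],cv2.COLOR_RGB2HSV)
m=cv2.inRange(h,(3,130,90),(20,255,255))
m=cv2.inRange(h,(0,0,0),(180,255,40))[175:240,280:335]
cs,_=cv2.findContours(m,0,1)
for k in cs:
  if cv2.contourArea(k)>300: print('dark',cv2.boundingRect(k+[280,175]),cv2.minEnclosingCircle(k+[280,175]),cv2.contourArea(k))
o=get_obs()['tool_pos']
print(proj(w,(515,-239,150)))
s=dict(np.load('pics/scene0.npz'));hs=cv2.cvtColor(s['image'],cv2.COLOR_RGB2HSV)
m=cv2.inRange(hs,(0,0,0),(180,255,45))[225:250,190:225]
cs,_=cv2.findContours(m,0,1)
for k in cs:
  if cv2.contourArea(k)>20: print('scene dark',cv2.boundingRect(k+[190,225]),cv2.contourArea(k))
print(proj(s,(515,-239,136)),proj(s,(515,-239,150)))
```

```text
blade corner -7 -17 [293.3 201.2]
blade corner 7 -17 [293.6 218.6]
blade corner -7 17 [337.  201.3]
blade corner 7 17 [336.7 218.7]
row profile col 316 [(184, 246), (185, 246), (186, 246), (187, 245), (188, 248), (189, 239), (190, 190), (191, 195), (192, 194), (193, 198), (194, 201), (195, 200), (196, 194), (197, 200), (198, 201), (199, 193), (200, 191), (201, 215), (202, 252), (203, 245), (204, 246), (205, 246), (206, 247), (207, 247), (208, 247), (209, 248), (210, 247), (211, 246), (212, 246), (213, 246), (214, 246), (215, 247), (216, 247), (217, 247), (218, 218), (219, 208), (220, 215), (221, 213), (222, 220), (223, 209)]
row207 [(290, 247), (291, 248), (292, 247), (293, 248), (294, 242), (295, 237), (296, 248), (297, 247), (298, 244), (299, 247), (333, 247), (334, 246), (335, 247), (336, 251), (337, 244), (338, 142), (339, 142), (340, 216), (341, 241), (342, 237)]
dark (280, 218, 55, 22) ((307.0, 228.5), 28.969911575317383) 612.0
[316.10962229 202.82803467]
scene dark (198, 236, 11, 5) 22.5
scene dark (212, 234, 13, 16) 116.5
[204.55196785 236.15354624] [203.77022958 230.74544976]
```

Run:
```python
from h import *
w=dict(np.load('pics/w5.npz'));im=w['image'];h=cv2.cvtColor(im,cv2.COLOR_RGB2HSV)
org=(h[:,:,1]>100)&(h[:,:,2]>60)&((h[:,:,0]<25))
for v in(150,165,180,190,195,200,205,210,215):
  x=np.where(org[v,240:380])[0]+240; d=np.diff(x);i=d.argmax() if len(d) else 0
  print(v,x.min(),x.max(),'gap',x[i],x[i+1])
x=np.where(~org[170:240,307])[0]+170;print('col307 nonorange',x.min(),x.max(), im[225:236,307].sum(1))
for u,v in((307,206),):
  for z in(148,150):print(onz(w,u,v,z))
for p in((515,-239,150),):
  for d in((15,0),(-15,0),(0,15),(0,-15)):print(proj(w,(p[0]+d[0],p[1]+d[1],150)))
# beaker etc check
print(get_obs()['tool_pos'])
```

```text
150 265 352 gap 271 274
165 259 358 gap 261 265
180 259 358 gap 259 262
190 261 357 gap 288 325
195 263 354 gap 286 327
200 265 352 gap 284 330
205 269 348 gap 283 330
210 273 344 gap 283 330
215 277 339 gap 284 329
col307 nonorange 182 239 [136 139 133 128 129 126 105  99  89  83  97]
[ 518.8851633  -243.68276618  148.        ]
[ 518.43906198 -243.77813504  150.        ]
[309.31436865 225.68176163]
[323.12976063 179.21797782]
[339.68344641 209.53252106]
[292.30349458 196.05748025]
[ 538.48991143 -232.37953405  257.07164104]
```

```bash
python3 -m inch '[0,0,0,0.028,-0.0073,0.01,-1, 0,0,0,0,0,0.04,-1, 0,0,0,0,0,0.05,-1, 0,0,0,0,0,0.05,-1, 0,0,0,0,0,0.03,-1, 0,0,0,0,0,0.012,-1, 0,0,0,0,0,0,-1, 0,0,0,0,0,0,-1]'
python3 -m inch '[0,0,0,0,0,0,1, 0,0,0,0,0,0,1, 0,0,0,0,0,0,1, 0,0,0,0,0,0,1, 0,0,0,0,0,0,1, 0,0,0,0,0,0,1, 0,0,0,0,0,0,1, 0,0,0,0,0,0,1, 0,0,0,0,0,0,1, 0,0,0,0,0,0,1]'
python3 -m inch '[0,0,0,0,0,0,1, 0,0,0,0,0,0,1]'
```

```text
time: 10.0
tool_pos: [520.0, -243.6, 106.6]
tcp_rot: [-3.141, 0.0, -2.854]
contact_force: [-0.4, -0.1, 0.6]
grip_width: 91.8
finger_force: 0.0
time: 10.83
tool_pos: [519.5, -244.4, 105.9]
tcp_rot: [3.141, 0.0, -2.855]
contact_force: [-1.1, -0.2, -0.2]
grip_width: 30.0
finger_force: 1.2
time: 11.0
tool_pos: [519.5, -244.4, 105.9]
tcp_rot: [3.142, 0.0, -2.855]
contact_force: [-0.1, 0.3, 0.5]
grip_width: 28.3
finger_force: 30.0
```

```bash
python3 -m inch '[0,0,0,0,0,-0.02,1, 0,0,0,0,0,-0.04,1, 0,0,0,0,0,-0.04,1, 0,0,0,0,0,-0.04,1, 0,0,0,0,0,0,1,0,0,0,0,0,0,1]'
python3 -m inch '[0,0,0,-0.0194,0.0426,0,1, 0,0,0,-0.0194,0.0426,0,1, 0,0,0,-0.0194,0.0426,0,1, 0,0,0,-0.0194,0.0426,0,1, 0,0,0,-0.0194,0.0426,0,1, 0,0,0,-0.0194,0.0426,0,1, 0,0,0,-0.0194,0.0426,0,1, 0,0,0,0,0,0,1,0,0,0,0,0,0,1,0,0,0,0,0,0,1]'
python3 - <<'E'
from h import *
s=snap('scene','s6.png');t=snap('top','t6.png');plan((556.4,15.5,200),196.3);print(get_obs()['contact_force'])
a=cv2.resize(s['image'][170:300,260:390],(400,400),interpolation=2);b=cv2.resize(t['image'][190:270,280:360],(400,400),interpolation=2)
cv2.imwrite('pics/m6.png',np.hstack([a,b])[:,:,::-1])
E
```

```text
time: 11.5
tool_pos: [520.1, -244.7, 219.4]
tcp_rot: [-3.139, 0.002, -2.855]
contact_force: [-0.0, 0.4, -3.2]
grip_width: 28.4
finger_force: 30.0
time: 12.33
tool_pos: [555.4, 15.1, 216.3]
tcp_rot: [3.141, -0.003, -2.854]
contact_force: [-0.2, -0.1, -3.0]
grip_width: 28.2
finger_force: 30.0
shift first [-0.0013  0.0015  0.0212] turn [ 0.0003 -0.0011  0.0006] | turn first shift [-0.0013  0.0015  0.0212] rows 1.0 1.0 at [555.8  14.  217. ] [ 3.141e+00 -2.000e-03 -2.856e+00]
[ 0.31382962 -0.64939294 -2.64159333]
```

View pics/m6.png

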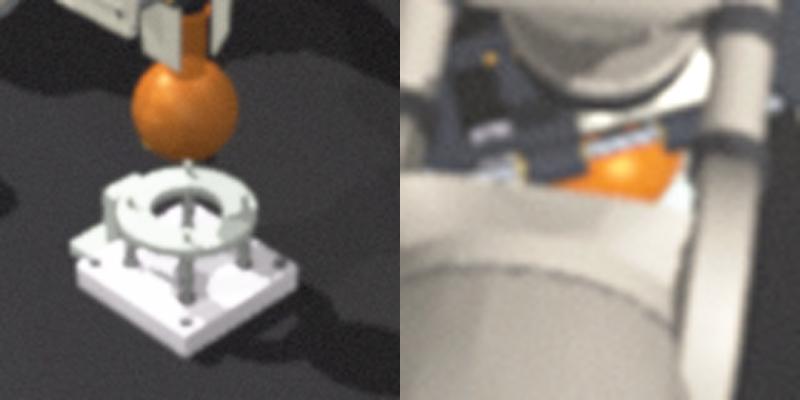

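The flask hangs upright over the ring, with the ball near column 185 and the ring near column 188 in the crop. I'll lower it and feel for contact.

```bash
python3 -m inch '[0,0,0,-0.0013,0.0008,0.01,1, 0,0,0,0,0,0.03,1, 0,0,0,0,0,0.02,1, 0,0,0,0,0,0.008,1, 0,0,0,0,0,0,1,0,0,0,0,0,0,1,0,0,0,0,0,0,1]'
python3 -m inch '[0,0,0,0,0,0.002,1, 0,0,0,0,0,0.002,1, 0,0,0,0,0,0,1,0,0,0,0,0,0,1]'
python3 -m inch '[0,0,0,0,0,0.002,1, 0,0,0,0,0,0.002,1, 0,0,0,0,0,0,1,0,0,0,0,0,0,1]'
python3 -m inch '[0,0,0,0,0,0.002,1, 0,0,0,0,0,0.002,1, 0,0,0,0,0,0,1,0,0,0,0,0,0,1]'
```

```text
time: 13.02
tool_pos: [557.7, 15.7, 164.5]
tcp_rot: [-3.141, 0.002, -2.855]
contact_force: [0.3, -0.6, -2.2]
grip_width: 28.3
finger_force: 30.0
time: 13.35
tool_pos: [557.1, 16.1, 160.6]
tcp_rot: [-3.142, 0.0, -2.855]
contact_force: [-0.3, 0.1, -2.4]
grip_width: 28.2
finger_force: 30.0
time: 13.68
tool_pos: [557.1, 16.1, 157.1]
tcp_rot: [3.142, 0.0, -2.855]
contact_force: [0.1, -0.6, -1.1]
grip_width: 28.3
finger_force: 30.0
time: 14.02
tool_pos: [557.2, 16.0, 154.3]
tcp_rot: [-3.141, 0.001, -2.855]
contact_force: [-1.8, 0.5, 3.6]
grip_width: 28.5
finger_force: 30.0
```

```bash
python3 -m inch '[0,0,0,0.0008,0,0.002,1, 0,0,0,0,0,0.002,1, 0,0,0,0,0,0.002,1, 0,0,0,0,0,0.002,1, 0,0,0,0,0,0.002,1, 0,0,0,0,0,0,1, 0,0,0,0,0,0,1, 0,0,0,0,0,0,1]'
python3 -m inch '[0,0,0,0,0,0.002,1, 0,0,0,0,0,0.002,1, 0,0,0,0,0,0.001,1, 0,0,0,0,0,0,1, 0,0,0,0,0,0,1, 0,0,0,0,0,0,1]'
python3 - <<'E'
from h import *
for n in('scene','wrist'):
    f=[];z=[]
s=snap('scene','s7.png');w=snap('wrist','w7.png');o=get_obs();print(o['tool_pos'],o['contact_force'])
for n in range(6): capture('scene');o=get_obs();print(o['tool_pos'].round(1),o['contact_force'].round(1))
a=cv2.resize(s['image'][170:290,260:380],(400,400),interpolation=2);b=w['image'][60:460,120:520]
cv2.imwrite('pics/m7.png',np.hstack([a,b])[:,:,::-1])
for z in(76,62): print(z,[proj(s,(556.4+r*np.cos(a),15.5+r*np.sin(a),z)).round(1) for r,a in((52,-.36),(52,2.78))])
E
```

```text
time: 14.68
tool_pos: [556.8, 15.8, 146.8]
tcp_rot: [-3.141, 0.001, -2.855]
contact_force: [-2.0, -0.2, 9.7]
grip_width: 28.3
finger_force: 30.0
time: 15.18
tool_pos: [557.0, 15.8, 143.3]
tcp_rot: [-3.141, 0.002, -2.855]
contact_force: [-2.6, -0.2, 11.6]
grip_width: 28.9
finger_force: 30.0
[556.94963742  15.82754036 143.26422517] [-2.17798845  0.32714464 10.92494166]
[557.   15.8 143.3] [-2.6 -0.2 11.7]
[557.   15.8 143.3] [-2.5  0.4 11.9]
[557.   15.8 143.3] [-3.5 -0.1 10.9]
[557.   15.8 143.3] [-3.1 -0.4 12.7]
[557.   15.8 143.3] [-3.7  0.5 13. ]
[557.   15.8 143.3] [-3.   0.2 11.6]
76 [array([322.9, 250. ]), array([317.1, 223.7])]
62 [array([322.9, 255. ]), array([317.2, 228.6])]
```

View pics/m7.png

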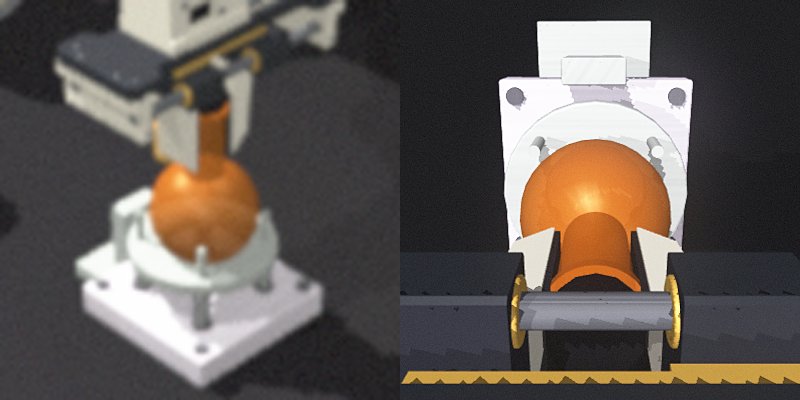

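The ring is pressed with the flask upright, and the force is close to the target. I'll check the ring height against the blade in the wrist view.

Run:
```python
from h import *
w=dict(np.load('pics/w7.npz'));im=w['image'];g=cv2.cvtColor(im,cv2.COLOR_RGB2GRAY)
print('col313 rows',[(v,int(g[v,313])) for v in list(range(110,122))+list(range(138,168))])
for v in (205,210,215,220,225,230): print(v,[int(x) for x in g[v,216:236]],[int(x) for x in g[v,396:416]])
yaw=np.radians(16.3);X=np.array([np.cos(yaw),np.sin(yaw)]);F=np.array([492.6,-4.2])+7*X
Cn=F+60*X; print(Cn)
print('blade front top',proj(w,[*F,62]),'rear',proj(w,[*(F-14*X),62]))
th=np.linspace(0,2*np.pi,721)
for z in(58,60,61,62,63,64,66):
  P=np.array([proj(w,(Cn[0]+52*np.cos(t),Cn[1]+52*np.sin(t),z)) for t in th])
  print(z,'top row',P[:,1].min().round(1),'cols',P[:,0].min().round(1),P[:,0].max().round(1),'at row',P[P[:,0].argmin(),1].round(0))
```

```text
col313 rows [(110, 244), (111, 242), (112, 244), (113, 246), (114, 244), (115, 219), (116, 177), (117, 203), (118, 250), (119, 245), (120, 243), (121, 244), (138, 243), (139, 243), (140, 243), (141, 242), (142, 245), (143, 245), (144, 176), (145, 190), (146, 212), (147, 212), (148, 216), (149, 211), (150, 202), (151, 203), (152, 205), (153, 204), (154, 209), (155, 208), (156, 210), (157, 209), (158, 205), (159, 207), (160, 186), (161, 219), (162, 250), (163, 255), (164, 250), (165, 245), (166, 245), (167, 246)]
205 [35, 37, 35, 33, 33, 18, 96, 238, 255, 254, 253, 253, 253, 253, 253, 253, 253, 253, 254, 250] [243, 242, 238, 239, 239, 239, 237, 239, 239, 240, 240, 230, 184, 30, 43, 53, 52, 47, 51, 54]
210 [36, 29, 32, 30, 31, 33, 13, 194, 255, 253, 252, 252, 250, 251, 251, 252, 249, 232, 236, 248] [223, 192, 212, 244, 241, 240, 237, 240, 241, 241, 242, 209, 105, 34, 50, 46, 52, 53, 50, 50]
215 [38, 33, 36, 33, 35, 32, 9, 189, 255, 254, 253, 253, 253, 251, 239, 240, 250, 248, 247, 247] [245, 244, 245, 238, 195, 213, 245, 241, 244, 244, 244, 203, 32, 46, 53, 53, 48, 52, 47, 51]
220 [38, 
[... 292 characters left out ...]
, 245, 246, 243, 232, 187, 224, 242, 199, 85, 32, 46, 49, 45, 48, 55, 44, 50]
230 [38, 37, 36, 42, 34, 38, 41, 12, 197, 255, 222, 243, 243, 243, 242, 242, 243, 242, 242, 241] [228, 230, 228, 230, 229, 231, 230, 229, 209, 201, 206, 36, 44, 48, 45, 45, 54, 41, 45, 47]
[556.90695456  14.6046695 ]
blade front top [311.85701614 144.72282816] rear [311.84441904 117.01366019]
58 top row 159.2 cols 221.5 402.5 at row 244.0
60 top row 159.6 cols 220.8 403.1 at row 246.0
61 top row 159.9 cols 220.4 403.5 at row 246.0
62 top row 160.1 cols 220.0 403.8 at row 247.0
63 top row 160.3 cols 219.6 404.2 at row 247.0
64 top row 160.6 cols 219.3 404.5 at row 248.0
66 top row 161.1 cols 218.5 405.2 at row 249.0
```

Run:
```python
from h import *
a=dict(np.load('pics/s6.npz'))['image'];b=dict(np.load('pics/s7.npz'))['image'];s=dict(np.load('pics/s7.npz'))
G=lambda i:cv2.resize(cv2.GaussianBlur(cv2.cvtColor(i,cv2.COLOR_RGB2GRAY),(0,0),.7),None,fx=10,fy=10,interpolation=cv2.INTER_CUBIC)
A,B=G(a),G(b)
d=lambda x,y,z:proj(s,(x,y,z))
print('ring ext s6',[d(556.4+52*np.cos(t),15.5+52*np.sin(t),76).round(1) for t in (1.1,-2.0,-.36)])
print('px per 14mm',d(556.4,15.5,76)-d(556.4,15.5,62))
for n,(u0,v0,u1,v1) in dict(right=(335,232,347,248),right2=(330,240,344,254),low=(309,246,319,257),low2=(324,246,334,257),left=(296,238,306,252),static=(300,265,340,285)).items():
    T=A[v0*10:v1*10,u0*10:u1*10]
    S=B[(v0-2)*10:(v1+9)*10,(u0*10-6):(u1*10+6)]
    r=cv2.matchTemplate(S,T,cv2.TM_CCOEFF_NORMED);_,m,_,p=cv2.minMaxLoc(r);print(n,'dv',p[1]/10-2,'du',p[0]/10-.6,round(m,3))
```

```text
ring ext s6 [array([342.6, 236.2]), array([297.2, 237.2]), array([322.9, 250. ])]
px per 14mm [ 3.13999165e-03 -4.92992065e+00]
right dv 1.7000000000000002 du 0.6 0.726
right2 dv 3.8 du 0.6 0.402
low dv 5.8 du 0.0 0.807
low2 dv 5.1 du -0.6 0.633
left dv 3.4000000000000004 du -0.09999999999999998 0.721
static dv 0.2999999999999998 du -0.09999999999999998 0.987
```

```bash
python3 -m inch '[0,0,0,0.0006,0,0.0004,1, 0,0,0,0,0,0,1, 0,0,0,0,0,0,1, 0,0,0,0,0,0,1, 0,0,0,0,0,0,1, 0,0,0,0,0,0,1, 0,0,0,0,0,0,1, 0,0,0,0,0,0,1]'
python3 - <<'E'
from h import *
f=[]
for n in range(12): capture('wrist');o=get_obs();f.append(np.r_[o['tool_pos'],o['contact_force']])
print(np.mean(f,0).round(2),o['tcp_rot'],o['time'])
E
```

```text
time: 16.25
tool_pos: [556.5, 15.7, 143.0]
tcp_rot: [-3.141, 0.002, -2.855]
contact_force: [-3.2, -0.8, 11.5]
grip_width: 28.4
finger_force: 30.0
[ 5.5652e+02  1.5670e+01  1.4300e+02 -2.9800e+00 -2.7000e-01  1.1770e+01] [-3.14069405e+00  2.19472560e-03 -2.85481728e+00] 16.85
```

```bash
python3 -c "from plant import close_job;print(close_job())"
```

```text
the job is handed in; nothing more can be done
None
```

I handed the job in at about 17 s: the square stands released against the middle of the cradle's front face, and the gripped flask holds the ring down at about 14 N. I judged the level from that force and about 13.8 mm of travel, because the camera check of ring height was inconclusive.

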